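Tip two vial crates, find the stamped one and push it to the dispatch line

ROBOT

A 6-joint arm with a two-finger parallel gripper is mounted at the origin on a cart in front of the work surface, level with it; the furniture and walls round the work are solid. World frame = base frame: x ahead of the robot, y to its left, z up, the work surface at z = 0. Lengths are in m, angles in rad, forces in N, time in s.
With the tool pointing down it reaches from about 0.35 to 0.975 m from the base axis. Payload 4.9 kg.
Tool frame: the origin (TCP) lies at the very end of the fingers, on their centre line; the grasp point (between the pads) lies 19 mm behind it; z points along the fingers, y is the direction in which the jaws open and shut (so a half turn about z gives the same grasp; the last joint's range is limited). The gripper opens to 85 mm and grips with 20 to 120 N. Pads are 22 mm wide; open, the fingers measure 114 mm over their backs; the gripper's body (76 mm by 85 mm) begins 54 mm behind the grasp point. The pads swing forward as they close: fully open they stand 13 mm farther back than shut.
Start: joints at [-1.315, 0.053, 1.613, -0, 1.476, -0.119], TCP at [0.229, -0.582, 0.208] pointing down, gripper open.
Joint ranges: [-3.01, 3.01], [-1.01, 2.22], [0.06, 2.58], [-1.02, 4.17], [0.09, 2.62], [-3.14, 3.14]. Speed limits (rad/s): [2.57, 2.57, 3.14, 3.14, 3.14, 3.14].

INTERFACE

Orientations are given as a unit quaternion [w, x, y, z].
In Python, from plant import state, grab_frame, camera_model, job_done, search_frame, masks_of, place_of gives the robot as it stands.
- The arm moves only by the tool drive_tool, never from a script. Its argument "series" is a list of rows, each a list of 2 entries, a list of its own where there are three numbers: the shift along the world's x, y, z in m, then the turn, a rotation vector about the world's x, y, z in degrees. A call has 1 to 8 rows; each row is the pose to reach, as a shift and turn from the pose commanded when the call began; what a row does not reach only later rows make up. A row lasts 1/10 s, in which the tool goes at most 50 mm and 8.59 degrees, less where a joint would pass 70% of its speed; a pose out of reach is approached as far as the arm can. A call with a gripper value outside its range is refused whole. "fingers" is the closure, from -1 (fully open) to 1 (shut), so that 0 is half open, set as the call begins (left out, the last holds). The fingers move at their own pace and stop on an object; the grip force is fixed at half the most. Time passes only in rows, so rows that repeat a pose let the fingers close. It gives the time, the measured TCP pose, the force and the opening at its end, in the units of the state.
- state(): the state, without advancing time (a new reading comes with each control period).
- grab_frame(name): name is "scene" or "top" or "wrist"; returns the picture (420x560x3 uint8, red, green, blue); there is no depth.
- camera_model(name): a dict with "fovy" (degrees; the focal length in pixels is half the picture's height over the tangent of half this angle, whatever the lens; pixels are square), "cx", "cy" (the principal point, pixels), "rvec" (rotation vector, rad) and "tvec" (3), from world to camera coordinates, as OpenCV has them. Camera axes: x right, y down, z forward; pixel columns grow to the right and rows downward; lengths in m; the calibration is good to about 2 mm. A picture is of the moment at which its call begins: read the wrist's pose just before it. camera_model takes no time and is no camera call; for the wrist camera it gives the pose at the moment of the call.
- job_done(): hands the job in, once; it reports no verdict.
Trained networks look in the newest picture that a camera, given by its name, has taken for a name from the list of things; names that differ only in an ending like _2 or _b are one class to them, and where a whole thing is asked for, a point or a joint stands for the part that bears it (a point fixed in the world has none). Each returns a list of dicts, best first, with "confidence" (0 to 1); they miss things now and then, are a little off and sometimes report something else, mostly with a low value. They report only what shows in the picture. A call takes as long as a camera call. They do not tell look-alikes from the thing itself.
- search_frame(camera, name): "location" ([x, y, z] in m, in world coordinates, good to about 4 mm: the middle of the surface that is visible of it).
- masks_of(camera, name): "pixels" (420x560 bool, what is visible of it).
- place_of(camera, name): "location" ([x, y, z] in m, in world coordinates, good to about 4 mm: a listed point, or the origin of a listed thing).
The state is a dict: "time": time; "joint_pos": joint angles; "joint_vel": joint speeds; "joint_efforts": joint torques, N m; "tool_pos": TCP position; "tool_rot": TCP orientation; "contact_force": force on the tool from outside, world axes, zero at the start; "ft_torque": the same for the moment, N m; "gripper_width": opening from 0.0 (shut) to 1.0 (fully open).
Only numpy, scipy, OpenCV 4.12 (cv2) and the standard library are available. Lean on these libraries where they do the work, as an engineer would, in place of code of your own. Each camera call takes 0.05 s, during which the arm holds its last target.

TASK

Two identical grey vial crates stand side by side, and one has a round orange stamp underneath. Tip each crate over where it stands, away from the robot onto its far long side, so that its underside shows; when both are down, push the stamped one, as it lies, forward until its leading edge rests on the yellow tape of the dispatch line, square with the tape. Leave the other crate lying where it fell, pick nothing up, and do not disturb the other things on the bench.

Things in the scene. Friction and masses are not known exactly. Their poses are not given: they have to be found in the camera images.
- crate_a: Open grey plastic vial crate, 56 mm deep (its x), 112 wide (its y), 96 high (its z), 4 mm walls, about 0.25 kg, centre of mass about 45 mm up. Origin: centre of its underside; x points away from the robot (within 0.25 rad) at the start. This one has the flat round orange stamp, 44 mm across, in the middle of its underside, hidden until it lies on its side.
- crate_b: Open grey plastic vial crate, 56 mm deep (its x), 112 wide (its y), 96 high (its z), 4 mm walls, about 0.25 kg, centre of mass about 45 mm up. Origin: centre of its underside; x points away from the robot (within 0.25 rad) at the start. This is the plain crate, nothing underneath; otherwise the two are identical.
- crate_a_heel (a point): Stamped crate: middle of the far bottom edge (28 mm along its x from the origin), which it tips over. Pushed 75 mm up or more on the near wall, with the fingertips rising as the wall does, it tips; a level push may only shove it, since bench and fingers both grip. Past about 32 degrees it falls over by itself.
- crate_b_heel (a point): The same point on the plain crate, which tips and falls in the same way. Either edge stays down on the bench throughout.
- crate_a_rim (a point): Stamped crate: middle of the far top edge, 96 mm above the heel; once it lies, the middle of its leading edge, on the bench. Lying, it is 56 mm high, underside facing the robot with the origin 28 mm up in that face, x down, z forward; it slides when that face is pushed near the bench.
- dispatch_line: Dispatch line: flat yellow tape stuck on the bench, 30 mm wide and 520 mm long, too thin to feel; origin at its centre, x across the tape away from the robot, y along it.
- stopper_green: Green rubber stopper, 33 mm across, 27 mm high, loose; origin under its centre.
- reagent_1: Brown reagent bottle with black cap, 52 mm across, 116 mm high, loose; origin under its centre.
- timer: White bench timer, 70x62x18 mm, loose; origin under its centre.
- tape_roll: Roll of label tape lying flat, 68 mm across, 19 mm high, loose (the roll nearer the robot; the farther one is fixed); origin under its centre.
Mind the look-alikes: they are no part of the job. What is shaped like the crate_b but green is not meant.

How it is judged:
On the way, in this order (a step that is already met when the one before it is completed fails the run):
1. one crate lies tipped on its far side (angle between any of crate_a, crate_b's own x axis and vertical above 2.9 rad), for 0.2 s.
2. both crates lie tipped on their far sides, the stamped one still short of the line (angle between each of crate_a, crate_b's own x axis and vertical above 2.9 rad and x of crate_a_rim in the frame of dispatch_line below -0.02 m), for 0.2 s.
3. the stamped crate's leading edge lies on the dispatch line, square with it (x of crate_a_rim in the frame of dispatch_line between -0.015 and 0.015 m and y of crate_a_rim in the frame of dispatch_line between -0.26 and 0.26 m and angle between the z axis of crate_a and the x axis of dispatch_line, either way round below 0.2 rad and angle between crate_a's own x axis and vertical above 2.9 rad), for 0.2 s.
At the end, for the whole second after the job is handed in: The stamped crate lies on its far side with the middle of its leading edge on the tape (within 15 mm of the tape's centre line) and its length within 0.2 rad of square to it; the plain crate lies on its far side with its tipping edge within 80 mm of where it was at the start; both at rest (all of step 3 and angle between crate_b's own x axis and vertical above 2.9 rad and distance of crate_b_heel from where it was at the start of the episode below 0.08 m and linear speed of each of crate_a, crate_b below 0.02 m/s); the robot touches nothing.
It fails at once if crate_a lifted: its tipping edge left the bench by more than 20 mm (height (world z) of crate_a_heel above 0.02 m).
It fails at once if crate_b lifted: its tipping edge left the bench by more than 20 mm (height (world z) of crate_b_heel above 0.02 m).
It fails at once if the stopper, reagent bottle, timer or tape roll disturbed (moved more than 15 mm) (distance of any of stopper_green, reagent_1, timer, tape_roll from where it was at the start of the episode above 0.015 m).
It also fails if it takes over 72 s, if anything falls off the work surface, if the arm or the gripper's body presses on something with over 40 N, if the wrist force passes 120 N, or if a joint passes its speed limit or range.

## Working session

There is one attempt and no reset: what is moved stays moved. The work goes in short steps, Python scripts to look and compute and a tool call to move; the robot and the scene stay as the last step left them, time stands still between calls to the robot, and variables do not carry over. Pictures are saved under pics/ and viewed, and the job is handed in when it is done.

Besides the shell and the picture viewer there is one more tool, called by a JSON object that holds its "fn" and its "kwargs", one argument or row to a line. drive_tool: Moves the arm, as the interface text tells. Its arguments: {"type":"object","properties":{"series":{"type":"array","items":{"type":"array"}},"fingers":{"type":"number"}},"required":["series"]}

```bash
mkdir -p pics; ls
python3 - <<'E'
from plant import *
import cv2
s=state();print(s)
for c in ["scene","top","wrist"]:
    im=grab_frame(c);cv2.imwrite(f"pics/{c}0.png",im[:,:,::-1])
    m=camera_model(c);print(c,m)
for n in ["crate_a","crate_a_heel","crate_b_heel","dispatch_line","stopper_green","reagent_1","timer","tape_roll"]:
    for c in ["top","scene"]:
        print(n,c,[(round(d["confidence"],2),[round(float(v),3) for v in d["location"]]) for d in place_of(c,n)])
E
```

```text
pics
{'time': 0.0, 'joint_pos': array([-1.31501129e+00,  5.33502357e-02,  1.61431042e+00, -2.04198588e-05,
        1.47600644e+00, -1.19003118e-01]), 'joint_vel': array([ 0.00011153,  0.0003518 , -0.00269206,  0.0005492 , -0.00248328,
       -0.00017798]), 'joint_efforts': array([ 2.07825775e-03, -3.93679655e+01, -3.70173991e+01,  8.62602610e-05,
        7.12832581e-03, -5.76450887e-06]), 'tool_pos': array([ 0.2286163 , -0.58095465,  0.20635738]), 'tool_rot': array([-1.03410007e-03,  9.82492341e-01,  1.86300091e-01, -8.10204713e-05]), 'contact_force': array([ 0.65137595,  0.30709934, -0.86212208]), 'ft_torque': array([-0.01507468, -0.00458967,  0.00727214]), 'gripper_width': 1.001321772891969}
scene {'fovy': 48.88777764127505, 'cx': 287.8511870478745, 'cy': 209.9504929747615, 'rvec': array([ 1.05555001, -2.03435713,  1.3409871 ]), 'tvec': array([0.35379572, 0.28565955, 0.83251758])}
top {'fovy': 47.1146979931904, 'cx': 282.8750512437858, 'cy': 204.80019305163367, 'rvec': array([ 2.08396722, -2.10571996,  0.2518646 ]), 'tvec': array([-0.00568777,  0.62253967,  1.49102279])}
wrist {'fo
[... 417 characters left out ...]
op [(0.64, [0.5, 0.137, 0.003])]
crate_a_heel scene []
crate_b_heel top [(0.89, [0.486, -0.164, 0.002]), (0.69, [0.404, -0.326, -0.0]), (0.55, [0.591, -0.036, -0.0]), (0.3, [0.5, 0.135, 0.002])]
crate_b_heel scene []
dispatch_line top [(0.66, [0.71, 0.006, 0.003]), (0.27, [0.483, 0.377, -0.001])]
dispatch_line scene [(0.92, [0.71, 0.005, 0.001])]
stopper_green top [(0.57, [0.419, 0.012, -0.001])]
stopper_green scene [(0.71, [0.421, 0.006, -0.003])]
reagent_1 top [(0.59, [0.552, -0.402, 0.004])]
reagent_1 scene []
timer top [(0.72, [0.483, 0.375, -0.001])]
timer scene [(0.57, [0.481, 0.376, 0.002])]
tape_roll top [(0.85, [0.798, -0.011, 0.001])]
tape_roll scene [(0.6, [0.803, -0.011, 0.004])]
```

View pics/scene0.png

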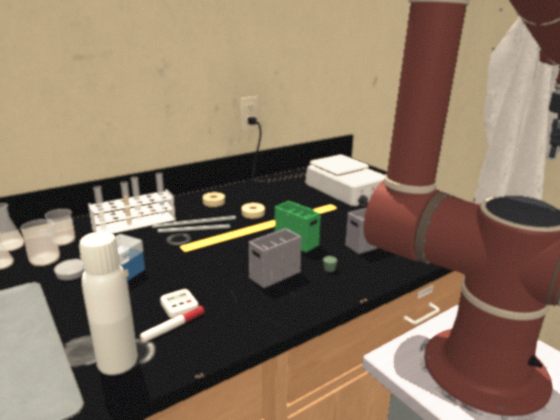

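View pics/top0.png

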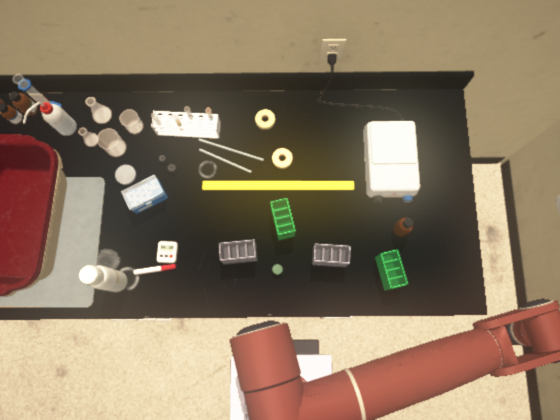

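View pics/wrist0.png

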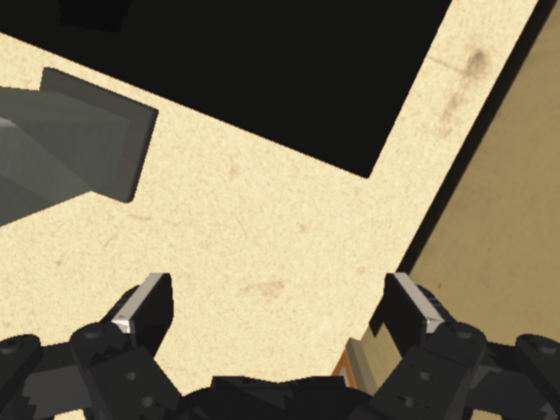

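Top view: the grey crates are at px (238,251) and (331,255), and the tape is at (278,185). The stopper is at (277,269). One green look-alike is at (283,217), between and ahead of the crates, and the other at (393,270). Next I'll fit the crate yaws and the tape direction.

```bash
cat > h.py <<'E'
from plant import *
import cv2,numpy as np
from scipy.optimize import minimize
def K(m,h=420):
    f=h/2/np.tan(np.radians(m["fovy"])/2); return np.array([[f,0,m["cx"]],[0,f,m["cy"]],[0,0,1.]])
def proj(m,P): return cv2.projectPoints(np.asarray(P,float).reshape(-1,1,3),m["rvec"],m["tvec"],K(m),None)[0].reshape(-1,2)
def unproj(m,uv,z):
    R=cv2.Rodrigues(m["rvec"])[0];C=-R.T@m["tvec"]
    d=(R.T@np.linalg.inv(K(m))@np.c_[np.atleast_2d(uv),np.ones(len(np.atleast_2d(uv)))].T).T
    return C+d*((z-C[2])/d[:,2])[:,None]
def hullmask(m,P):
    im=np.zeros((420*4,560*4),np.uint8)
    h=cv2.convexHull((proj(m,P)*4+1.5).astype(np.float32)); cv2.fillConvexPoly(im,h.astype(np.int32),255)
    return cv2.resize(im,(560,420),interpolation=cv2.INTER_AREA)/255.
def fitbox(obs,x0,dims,lx):
    # box footprint: local x in lx, y +-dims/2, z 0..h ; obs list of (model,mask)
    def P(p):
        c,s=np.cos(p[2]),np.sin(p[2])
        return [[p[0]+c*a-s*b,p[1]+s*a+c*b,z] for a in lx for b in (-dims[0]/2,dims[0]/2) for z in (0,dims[1])]
    def cost(q):
        p=np.array(q)*[1,1,5]
        r=0
        for m,k in obs:
            h=hullmask(m,P(p)); r+=1-np.minimum(h,k).sum()/np.maximum(h,k).sum()
        return r
    best=None
    for y in (-.2,0,.2):
        st=np.array([x0[0],x0[1],y/5])
        r=minimize(cost,st,method="Nelder-Mead",options=dict(initial_simplex=st+np.array([[0,0,0],[.01,0,0],[0,.01,0],[0,0,.03]]),xatol=1e-4,fatol=1e-4))
        if best is None or r.fun<best.fun:best=r
    return best.x*[1,1,5],best.fun
E
python3 - <<'E'
from h import *
im=grab_frame("top");m=camera_model("top")
for d in masks_of("top","crate_a"):
    k=d["pixels"];ys,xs=np.nonzero(k);print(d["confidence"],xs.mean(),ys.mean(),k.sum())
    g=unproj(m,[xs.mean(),ys.mean()],0.05)[0]
    if im[k][:,1].mean()>im[k][:,0].mean()*1.3: print(" green");continue
    print(fitbox([(m,k.astype(float))],g[:2],(.112,.096),(-.028,.028)))
hsv=cv2.cvtColor(im,cv2.COLOR_RGB2HSV)
y=cv2.inRange(hsv,(22,180,120),(35,255,255));n,l,st,_=cv2.connectedComponentsWithStats(y);i=1+st[1:,4].argmax()
v,u=np.nonzero(l==i);g=unproj(m,np.c_[u,v],0)[:,:2].astype(np.float32)
print(cv2.minAreaRect(g)); vx=cv2.fitLine(g,cv2.DIST_L2,0,.01,.01).ravel();print(vx)
E
```

```text
0.8 282.23994452149793 218.54091539528432 721
 green
0.73 330.5453384418902 254.67943805874842 783
(array([ 0.46061164, -0.1630961 , -0.07779369]), np.float64(0.04207396664249441))
0.7 390.36147186147184 269.42316017316017 924
 green
0.59 236.38442521631643 251.14215080346105 809
(array([0.47526368, 0.13695717, 0.06618785]), np.float64(0.04394547444529184))Traceback (most recent call last):
  File "<stdin>", line 9, in <module>
ValueError: attempt to get argmax of an empty sequence
```

Run:
```python
from h import *
im=grab_frame("top");m=camera_model("top")
print(im[185,278],im[185,220])
a=im.astype(int);y=((a[:,:,0]>120)&(a[:,:,1]>110)&(a[:,:,2]<90)).astype(np.uint8)
n,l,st,_=cv2.connectedComponentsWithStats(y);i=1+st[1:,4].argmax();print(st[i])
v,u=np.nonzero(l==i);g=unproj(m,np.c_[u,v],0)[:,:2].astype(np.float32)
print(cv2.minAreaRect(g)); print(cv2.fitLine(g,cv2.DIST_L2,0,.01,.01).ravel(), g.mean(0))
```

```text
[255 255 110] [255 254 108]
[202 180 153  11 444]
((0.7110481262207031, 0.0038542747497558594), (0.524691104888916, 0.035816166549921036), 89.39756774902344)
[ 0.01869994  0.9998251   0.7072548  -0.00885796] [ 0.70725477 -0.00885797]
```

R crate is at (0.461,-0.163), yaw -4.5°, and L crate at (0.475,0.137), yaw +3.8°. The tape centre is x≈0.710 and nearly parallel to y. I'll go behind the R crate first with half-open fingers, which gives two contact points.

{"fn": "drive_tool", "kwargs": {
  "series": [
    [[0.02,0.05,0],[0,0,-6]],
    [[0.036,0.092,0],[0,0,-13]],
    [[0.053,0.137,0],[0,0,-20]],
    [[0.07,0.182,0],[0,0,-26]],
    [[0.088,0.227,0],[0,0,-26]],
    [[0.105,0.272,0],[0,0,-26]],
    [[0.122,0.317,0],[0,0,-26]],
    [[0.14,0.362,0],[0,0,-26]]
  ],
  "fingers": 0
}}

```text
time: 1.9
tool_pos: [0.3691, -0.2179, 0.2079]
tool_rot: [0.0, 0.999, -0.04, 0.001]
contact_force: [0.5, -0.2, -0.2]
gripper_width: 0.5
```

{"fn": "drive_tool", "kwargs": {
  "series": [
    [[0.01,0.03,0],[0,0,0]],
    [[0.02,0.062,0],[0,0,0]],
    [[0.02,0.062,-0.045],[0,0,0]],
    [[0.02,0.062,-0.09],[0,0,0]],
    [[0.02,0.062,-0.13],[0,0,0]],
    [[0.02,0.062,-0.13],[0,0,0]]
  ]
}}

```text
time: 2.5
tool_pos: [0.3845, -0.1547, 0.0717]
tool_rot: [-0.003, 0.999, -0.039, -0.005]
contact_force: [-0.7, -0.2, -1.1]
gripper_width: 0.498
```

Run:
```python
from h import *
s=state();print(s["tool_pos"],s["tool_rot"],s["contact_force"],s["gripper_width"],s["time"])
for c in ("top","wrist","scene"): cv2.imwrite(f"pics/{c}1.png",grab_frame(c)[:,:,::-1])
```

```text
[ 0.38445245 -0.15470527  0.07165236] [-0.00305302  0.99920804 -0.03931584 -0.00531467] [-0.71487864 -0.15165519 -1.13798256] 0.4978449755330372 2.5
```

View pics/wrist1.png

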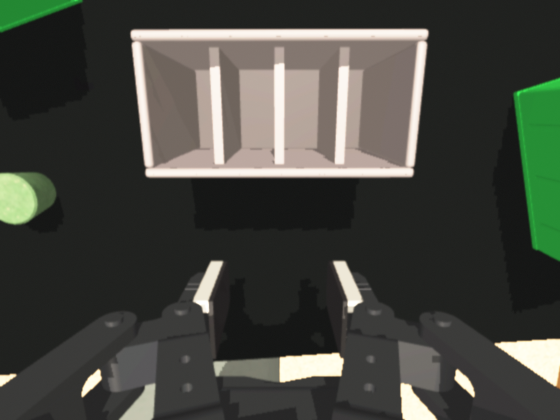

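View pics/scene1.png

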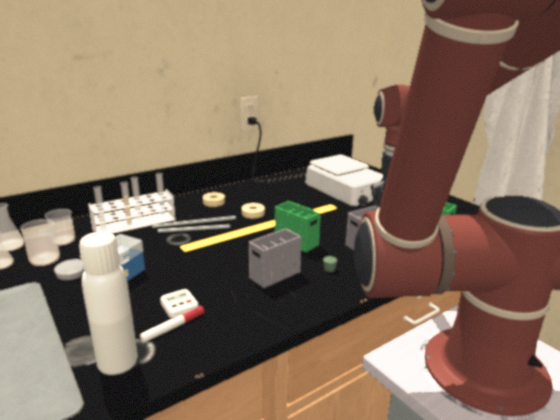

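Run:
```python
from h import *
s=state();print(s["tool_pos"],s["tool_rot"],s["contact_force"],s["gripper_width"],s["time"])
```

```text
[ 0.38998537 -0.1584043   0.07974709] [ 7.08886244e-04  9.99216641e-01 -3.95483682e-02  1.23602812e-03] [0.17687564 0.70357484 0.80992432] 0.4991593648360239 2.65
```

The wrist view shows the near wall level and centred, at row 172, columns 145–412. The tips are ahead of it at about the right height, so I'll tip along the arc.

{"fn": "drive_tool", "kwargs": {
  "series": [
    [[0.015,-0.001,0],[0,0,0]],
    [[0.026,-0.002,0],[0,0,0]],
    [[0.033,-0.0025,0.001],[0,0,0]],
    [[0.039,-0.003,0.004],[0,0,0]],
    [[0.045,-0.0035,0.0075],[0,0,0]],
    [[0.051,-0.004,0.01],[0,0,0]],
    [[0.051,-0.004,0.01],[0,0,0]]
  ]
}}

```text
time: 3.35
tool_pos: [0.4408, -0.162, 0.0886]
tool_rot: [0.0, 0.999, -0.039, 0.001]
contact_force: [0.3, -0.3, 0.7]
gripper_width: 0.503
```

Run:
```python
from h import *
s=state();print(s["tool_pos"],s["contact_force"],s["time"])
for c in ("wrist",): cv2.imwrite(f"pics/{c}2.png",grab_frame(c)[:,:,::-1])
```

```text
[ 0.44081707 -0.16198057  0.08862282] [ 0.29183384 -0.26728199  0.69412864] 3.35
```

View pics/wrist2.png

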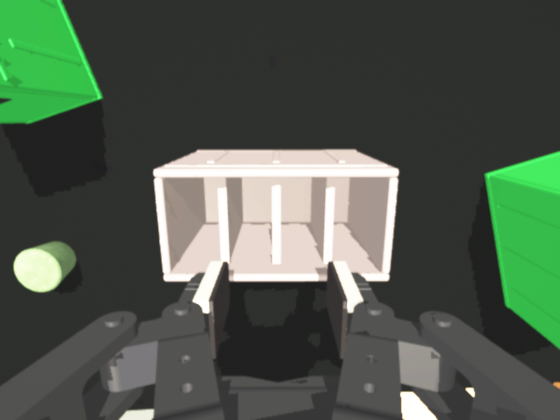

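The crate is leaning: its far outer wall now shows at rows 150–170. Continuing.

{"fn": "drive_tool", "kwargs": {
  "series": [
    [[0.008,-0.0005,0.003],[0,0,0]],
    [[0.016,-0.001,0.005],[0,0,0]],
    [[0.024,-0.0015,0.007],[0,0,0]],
    [[0.032,-0.002,0.008],[0,0,0]],
    [[0.039,-0.003,0.008],[0,0,0]],
    [[0.045,-0.0035,0.008],[0,0,0]],
    [[0.045,-0.0035,0.008],[0,0,0]],
    [[0.045,-0.0035,0.008],[0,0,0]]
  ]
}}

```text
time: 4.2
tool_pos: [0.4847, -0.165, 0.0953]
tool_rot: [-0.0, 0.999, -0.039, -0.0]
contact_force: [-0.5, -0.3, -0.5]
gripper_width: 0.501
```

Run:
```python
from h import *
s=state();print(s["tool_pos"],s["contact_force"],s["time"])
for c in ("wrist",): cv2.imwrite(f"pics/{c}3.png",grab_frame(c)[:,:,::-1])
```

```text
[ 0.48468302 -0.16500238  0.09534982] [-0.4794305  -0.27558029 -0.51033442] 4.2
```

View pics/wrist3.png

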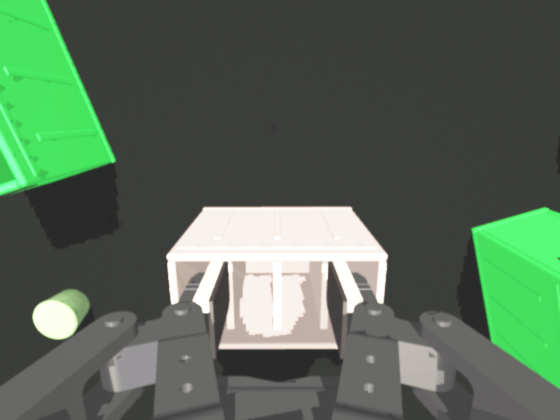

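The far outer wall may show only because the camera has moved forward, and the tips may have ridden over the rim. I'll check with the fixed cameras.

Run:
```python
from h import *
im=grab_frame("top");cv2.imwrite("pics/top3.png",cv2.resize(im[150:300,200:430],None,fx=3,fy=3)[:,:,::-1])
im=grab_frame("scene");cv2.imwrite("pics/scene3.png",cv2.resize(im[150:300,200:470],None,fx=2.9,fy=2.9)[:,:,::-1])
```

```text
(no output)
```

View pics/top3.png

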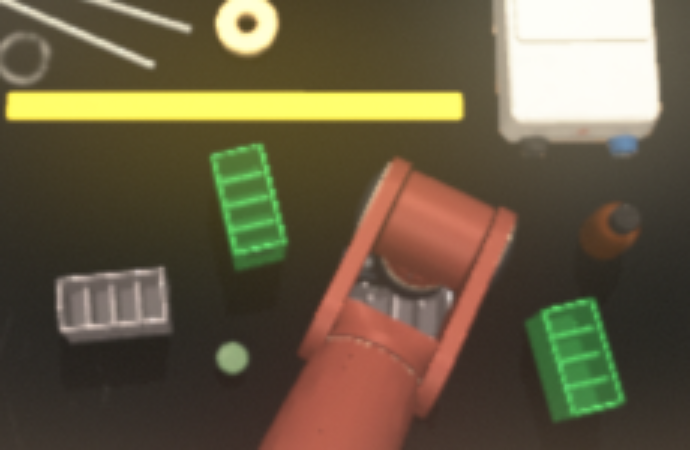

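View pics/scene3.png

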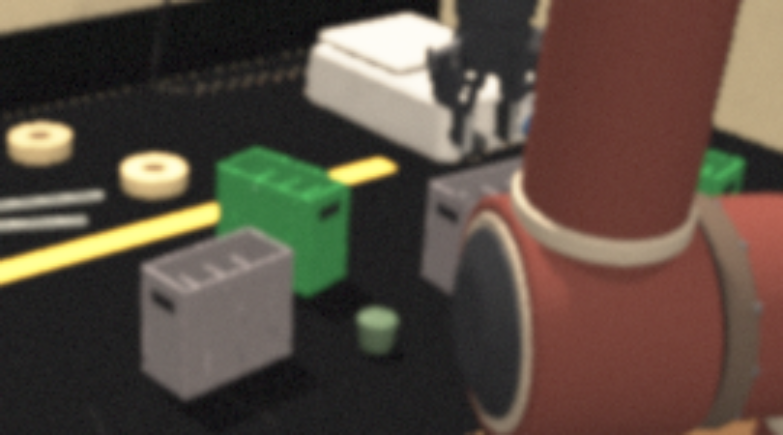

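The crate is still upright and the tips passed just over its rim, because half-open fingers sit farther back than I assumed. I'll lift, retreat, look again and come back lower.

{"fn": "drive_tool", "kwargs": {
  "series": [
    [[0,0,0.03],[0,0,0]],
    [[-0.03,0.002,0.04],[0,0,0]],
    [[-0.075,0.006,0.04],[0,0,0]],
    [[-0.1,0.0075,0.01],[0,0,0]],
    [[-0.1,0.0075,-0.026],[0,0,0]],
    [[-0.1,0.0075,-0.026],[0,0,0]],
    [[-0.1,0.0075,-0.026],[0,0,0]]
  ]
}}

```text
time: 5.05
tool_pos: [0.3846, -0.1575, 0.0697]
tool_rot: [-0.0, 0.999, -0.04, -0.0]
contact_force: [1.0, 0.6, 0.3]
gripper_width: 0.502
```

Run:
```python
from h import *
s=state();print(s["tool_pos"],s["contact_force"],s["time"])
m=camera_model("wrist");im=grab_frame("wrist");cv2.imwrite("pics/wrist4.png",im[:,:,::-1])
print(unproj(m,[[145,172],[412,172]],.096))
for d in masks_of("wrist","crate_a"):
    k=d["pixels"];v,u=np.nonzero(k);print(d["confidence"],u.min(),u.max(),v.min(),v.max(),im[k].mean(0))
```

```text
[ 0.38455013 -0.15746908  0.0697457 ] [0.96847645 0.59886743 0.30956991] 5.05
[[ 0.43560034 -0.10796254  0.096     ]
 [ 0.42720297 -0.21453348  0.096     ]]
0.87 0 61 0 23 [ 35.58954248 134.6496732   50.31895425]
0.81 121 430 20 175 [168.15537682 155.20874835 147.1895108 ]
0.6 516 559 77 257 [ 37.89032033 142.57869081  53.29404596]
```

View pics/wrist4.png

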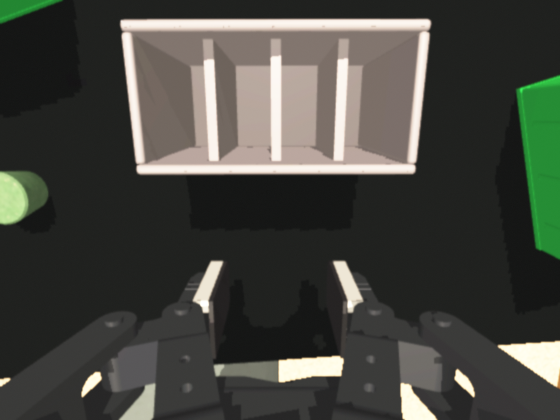

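The near rim is at row 168, so the wall is at x≈0.432 and the crate has not moved. Trying again with TCP z 0.07.

{"fn": "drive_tool", "kwargs": {
  "series": [
    [[0.02,-0.0015,0],[0,0,0]],
    [[0.031,-0.0025,0],[0,0,0]],
    [[0.037,-0.003,0.0],[0,0,0]],
    [[0.043,-0.0035,0.003],[0,0,0]],
    [[0.049,-0.004,0.006],[0,0,0]],
    [[0.055,-0.0043,0.009],[0,0,0]],
    [[0.055,-0.0043,0.009],[0,0,0]]
  ]
}}

```text
time: 5.85
tool_pos: [0.4408, -0.1622, 0.0796]
tool_rot: [0.0, 0.999, -0.039, 0.001]
contact_force: [0.1, -1.0, 0.8]
gripper_width: 0.503
```

Run:
```python
from h import *
s=state();print(s["tool_pos"],s["contact_force"],s["time"])
m=camera_model("wrist");im=grab_frame("wrist");cv2.imwrite("pics/wrist5.png",im[:,:,::-1])
c=np.cos(-.078);S=np.sin(-.078)
# predicted rim corners for upright crate
print(proj(m,[[.461+c*a-S*b,-.163+S*a+c*b,.096] for a in(-.028,.028) for b in(-.056,.056)]))
```

```text
[ 0.44083262 -0.16223359  0.07957984] [ 0.08201724 -0.97828927  0.75028478] 5.85
[[395.67618591 284.95294766]
 [157.21603215 285.06579805]
 [407.5470594  165.55554253]
 [145.01130707 165.66628159]]
```

View pics/wrist5.png

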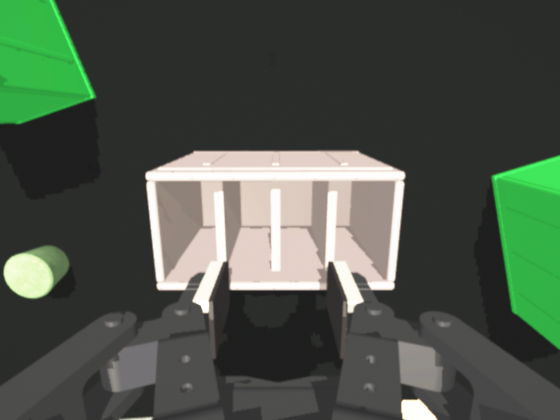

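Run:
```python
from h import *
from scipy.spatial.transform import Rotation as R
s=state();m=camera_model("wrist");q=s["tool_rot"];r=R.from_quat([q[1],q[2],q[3],q[0]])
C=-cv2.Rodrigues(m["rvec"])[0].T@m["tvec"];print("cam in tool",r.inv().apply(C-s["tool_pos"]), r.apply([1,0,0]))
for z in (0,-.006,-.013,-.02,-.03):
  for x in (-.011,0,.011):
    print(z,x,proj(m,[s["tool_pos"]+r.apply([x,.021,z])])[0].round(0),proj(m,[s["tool_pos"]+r.apply([x,-.021,z])])[0].round(0))
```

```text
cam in tool [ 0.06843304 -0.00026161 -0.16688051] [ 9.96897137e-01 -7.87130105e-02  6.00135895e-04]
0 -0.011 [319. 276.] [238. 276.]
0 0 [319. 256.] [237. 256.]
0 0.011 [320. 236.] [236. 236.]
-0.006 -0.011 [320. 281.] [236. 281.]
-0.006 0 [321. 261.] [236. 261.]
-0.006 0.011 [322. 240.] [235. 240.]
-0.013 -0.011 [322. 288.] [235. 288.]
-0.013 0 [323. 267.] [234. 267.]
-0.013 0.011 [323. 245.] [233. 245.]
-0.02 -0.011 [324. 295.] [233. 295.]
-0.02 0 [325. 273.] [232. 273.]
-0.02 0.011 [325. 250.] [231. 250.]
-0.03 -0.011 [327. 306.] [230. 306.]
-0.03 0 [328. 283.] [229. 283.]
-0.03 0.011 [329. 259.] [228. 259.]
```

Run:
```python
import cv2
im=cv2.imread("pics/wrist5.png");cv2.imwrite("pics/w5z.png",cv2.resize(im[240:340,140:420],None,fx=2.8,fy=2.8,interpolation=cv2.INTER_CUBIC))
```

```text
(no output)
```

View pics/w5z.png

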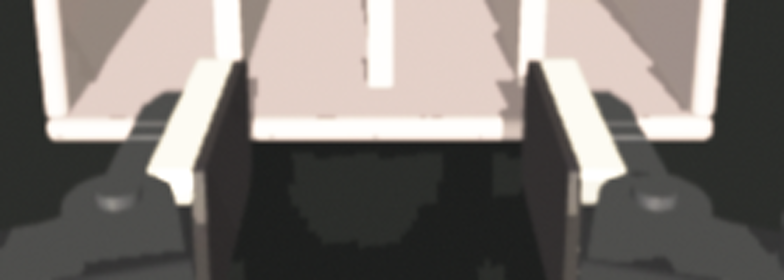

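Run:
```python
from h import *
from scipy.spatial.transform import Rotation as R
from scipy.optimize import least_squares
m=camera_model("wrist")
def pts(x,y,yaw,th):
    c,S=np.cos(yaw),np.sin(yaw);o=[]
    for a,b,z in [(-56,56,96),(-56,-56,96),(0,56,96),(0,-56,96),(0,56,0),(0,-56,0)]:
        A=a*np.cos(th)+z*np.sin(th);Z=-a*np.sin(th)+z*np.cos(th)
        A/=1e3;Z/=1e3;B=b/1e3
        o.append([x+c*A-S*B,y+S*A+c*B,Z])
    return o
obs=np.array([[157,290],[397,290],[148,172],[403,172],[195,151],[360,151]],float)
f=lambda p:(proj(m,pts(*p))-obs).ravel()
r=least_squares(f,[.489,-.165,-.078,0],x_scale=[.01,.01,.1,.1]);print(r.x,f(r.x).reshape(-1,2).round(1))
```

```text
[ 0.4856296  -0.16477507 -0.07707215  0.00119788] [[ 0.5  0.7]
 [-1.3  0.4]
 [-2.8  0. ]
 [ 4.4 -0.3]
 [ 0.6  0.1]
 [-2.  -0.2]]
```

The fit says upright with the near wall at x≈0.430, so the tips are again over the rim. Shut fingers end exactly at the TCP, so I'll back off, shut them and push with those.

{"fn": "drive_tool", "kwargs": {
  "series": [
    [[0,0,0.03],[0,0,0]],
    [[-0.03,0.002,0.04],[0,0,0]],
    [[-0.06,0.005,0.01],[0,0,0]],
    [[-0.06,0.005,0.001],[0,0,0]],
    [[-0.06,0.005,0.001],[0,0,0]],
    [[-0.06,0.005,0.001],[0,0,0]],
    [[-0.06,0.005,0.001],[0,0,0]],
    [[-0.06,0.005,0.001],[0,0,0]]
  ],
  "fingers": 1
}}

```text
time: 6.7
tool_pos: [0.3811, -0.1575, 0.0809]
tool_rot: [0.0, 0.999, -0.039, 0.001]
contact_force: [-0.4, -1.0, 0.5]
gripper_width: 0.001
```

Run:
```python
from h import *
s=state();print(s["tool_pos"],s["contact_force"],s["gripper_width"],s["time"])
m=camera_model("wrist");im=grab_frame("wrist");cv2.imwrite("pics/wrist6.png",im[:,:,::-1])
print(proj(m,[s["tool_pos"],s["tool_pos"]+[.011,0,0],s["tool_pos"]-[.011,0,0]]))
```

```text
[ 0.38108419 -0.15746865  0.0808795 ] [-0.44351597 -0.97666018  0.51985536] 0.0012291661566216016 6.7
[[278.12574032 256.14819362]
 [276.41438696 235.70953747]
 [279.78127414 275.92019812]]
```

View pics/wrist6.png

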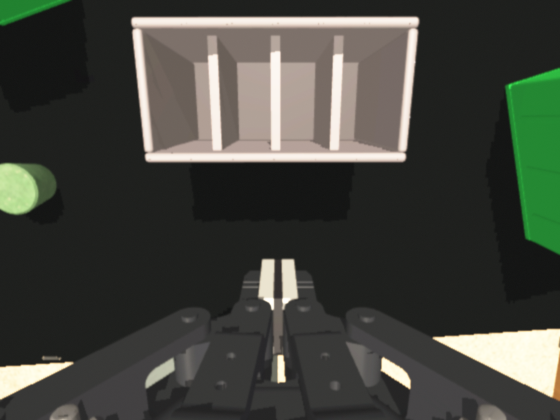

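Run:
```python
from h import *
s=state();m=camera_model("scene");im=grab_frame("scene").copy()
p=s["tool_pos"]
for dz in (0,.01,.02,.03,.073): print(dz,proj(m,[p+[0,0,dz]])[0].round(1))
o=proj(m,[p])[0]
x0,y0=int(o[0])-60,int(o[1])-60
c=cv2.resize(im[y0:y0+100,x0:x0+120],None,fx=6,fy=6,interpolation=cv2.INTER_CUBIC)
for dz in (0,.01,.02,.03,.073):
    u=((proj(m,[p+[0,0,dz]])[0]-[x0,y0]+.5)*6).astype(int); cv2.circle(c,tuple(int(v) for v in u),3,(255,0,0),-1)
cv2.imwrite("pics/s6.png",c[:,:,::-1])
```

```text
0 [390.7 229.1]
0.01 [391.1 225.5]
0.02 [391.6 221.9]
0.03 [392.  218.3]
0.073 [394.  202.5]
```

View pics/s6.png

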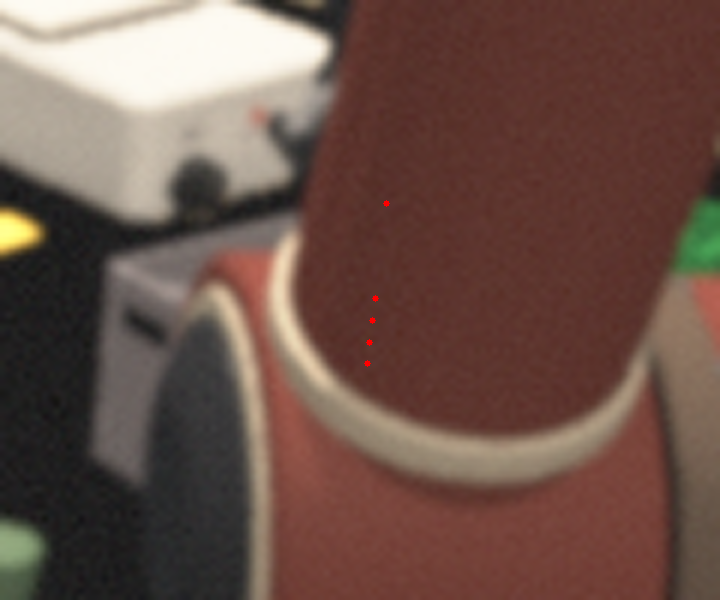

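Run:
```python
from h import *
m=camera_model("scene");c=cv2.imread("pics/scene3.png")
for y in (.021,-.021):
  for dz in (0,.01,.02,.03):
    for dx in (0,.011):
      u=(proj(m,[np.array([.4847+dx,-.165+y,.0953+dz])])[0]-[200,150]+.5)*2.9
      cv2.circle(c,tuple(int(v) for v in u),1,(0,0,255) if dx==0 else (255,255,0),-1)
c=cv2.resize(c[60:260,380:560],None,fx=3,fy=3,interpolation=cv2.INTER_CUBIC)
cv2.imwrite("pics/s3z.png",c)
```

```text
(no output)
```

View pics/s3z.png

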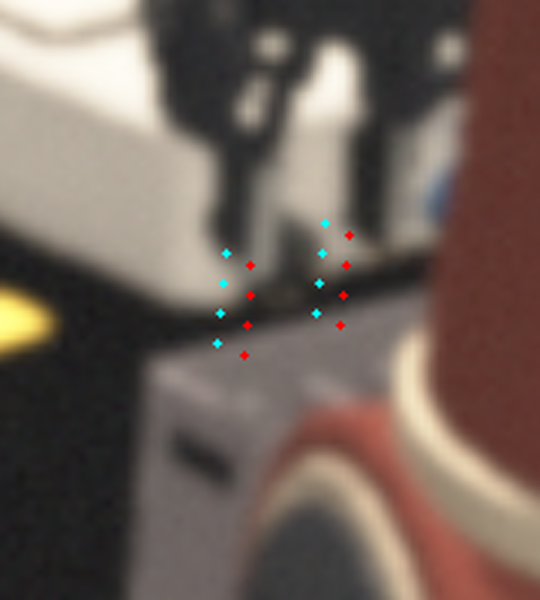

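Scene and wrist views agree: the visible pad ends sit about 30 mm above the nominal TCP, which explains the missed contact. I'll use half-open fingers with TCP z≈0.052, putting the pad ends at about 0.083.

{"fn": "drive_tool", "kwargs": {
  "series": [
    [[0,0,-0.029],[0,0,0]],
    [[0,0,-0.029],[0,0,0]],
    [[0.015,-0.001,-0.029],[0,0,0]],
    [[0.028,-0.002,-0.029],[0,0,0]],
    [[0.036,-0.003,-0.029],[0,0,0]],
    [[0.042,-0.0035,-0.028],[0,0,0]],
    [[0.048,-0.004,-0.024],[0,0,0]],
    [[0.048,-0.004,-0.024],[0,0,0]]
  ],
  "fingers": 0
}}

```text
time: 7.6
tool_pos: [0.4286, -0.1612, 0.0565]
tool_rot: [0.0, 0.999, -0.039, 0.001]
contact_force: [-0.4, 0.1, 0.5]
gripper_width: 0.5
```

Run:
```python
from h import *
s=state();print(s["tool_pos"],s["contact_force"],s["gripper_width"],s["time"])
m=camera_model("wrist");im=grab_frame("wrist");cv2.imwrite("pics/wrist7.png",im[:,:,::-1])
c=np.cos(-.078);S=np.sin(-.078)
print(proj(m,[[.4586+c*a-S*b,-.163+S*a+c*b,.096] for a in(-.028,.028) for b in(-.056,.056)]))
```

```text
[ 0.42863039 -0.16118927  0.05651532] [-0.42061517  0.09407276  0.4860281 ] 0.5004119417973693 7.6
[[417.32324361 289.09581311]
 [136.67316796 289.20310506]
 [434.1971182  146.51303437]
 [119.53196087 146.64082487]]
```

View pics/wrist7.png

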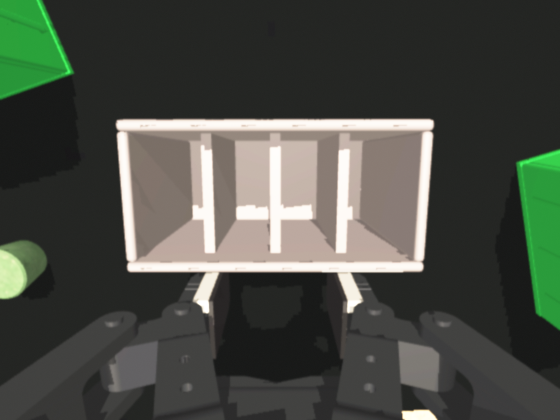

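The rim now hides the tips, so they are in contact. I'll fit tilt against slide.

```bash
cat >> h.py <<'E'
def pts(x,y,yaw,th):
    c,S=np.cos(yaw),np.sin(yaw);o=[]
    for a,b,z in [(-56,56,96),(-56,-56,96),(0,56,96),(0,-56,96)]:
        A=(a*np.cos(th)+z*np.sin(th))/1e3;Z=(-a*np.sin(th)+z*np.cos(th))/1e3;B=b/1e3
        o.append([x+c*A-S*B,y+S*A+c*B,Z])
    return o
def fittilt(m,obs,x0=(.486,-.165,-.078,.1)):
    from scipy.optimize import least_squares
    f=lambda p:(proj(m,pts(*p))-np.array(obs,float)).ravel()
    r=least_squares(f,x0,x_scale=[.01,.01,.1,.1]);return r.x,np.abs(r.fun).max()
E
python3 - <<'E'
from h import *
m=camera_model("wrist")
print(fittilt(m,[[129,268],[423,268],[118,126],[432,126]]))
E
```

```text
(array([ 0.49332709, -0.16508863, -0.07738301,  0.0071146 ]), np.float64(3.998088790520569))
```

Tilt versus slide is ambiguous here. I'll continue along the arc, rising a bit more, then re-check.

{"fn": "drive_tool", "kwargs": {
  "series": [
    [[0.006,-0.0005,0.004],[0,0,0]],
    [[0.012,-0.001,0.007],[0,0,0]],
    [[0.018,-0.0015,0.01],[0,0,0]],
    [[0.018,-0.0015,0.01],[0,0,0]]
  ]
}}

```text
time: 8.05
tool_pos: [0.4471, -0.1628, 0.0666]
tool_rot: [0.0, 0.999, -0.039, 0.001]
contact_force: [-1.6, -0.5, 1.3]
gripper_width: 0.5
```

Run:
```python
from h import *
s=state();print(s["tool_pos"],s["contact_force"],s["gripper_width"],s["time"])
m=camera_model("wrist");im=grab_frame("wrist");cv2.imwrite("pics/wrist8.png",im[:,:,::-1])
```

```text
[ 0.44708969 -0.16279692  0.06661053] [-1.63140182 -0.51398353  1.29784476] 0.4999123841191027 8.05
```

View pics/wrist8.png

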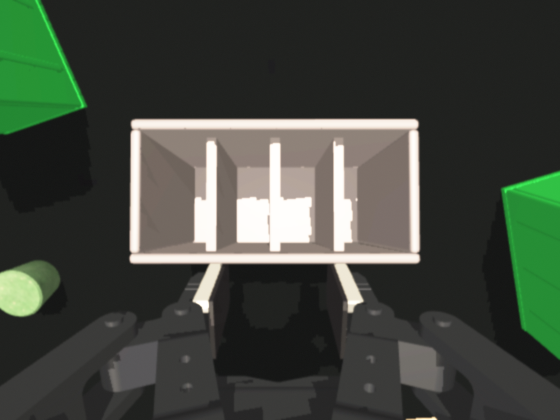

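Near and far rims now look equally wide and the floor shows right to the near wall, so it is clearly tipping. Carrying on over.

{"fn": "drive_tool", "kwargs": {
  "series": [
    [[0.007,-0.0005,0.003],[0,0,0]],
    [[0.014,-0.001,0.005],[0,0,0]],
    [[0.021,-0.0015,0.007],[0,0,0]],
    [[0.028,-0.002,0.008],[0,0,0]],
    [[0.035,-0.0027,0.008],[0,0,0]],
    [[0.04,-0.003,0.008],[0,0,0]],
    [[0.04,-0.003,0.008],[0,0,0]]
  ]
}}

```text
time: 8.8
tool_pos: [0.4864, -0.1654, 0.0736]
tool_rot: [-0.0, 0.999, -0.039, 0.0]
contact_force: [0.2, -0.0, -0.9]
gripper_width: 0.497
```

Run:
```python
from h import *
s=state();print(s["tool_pos"],s["contact_force"],s["gripper_width"],s["time"])
m=camera_model("wrist");im=grab_frame("wrist");cv2.imwrite("pics/wrist9.png",im[:,:,::-1])
```

```text
[ 0.48641425 -0.16544151  0.07357674] [ 0.22981563 -0.02874823 -0.91406694] 0.4972431248853007 8.8
```

View pics/wrist9.png

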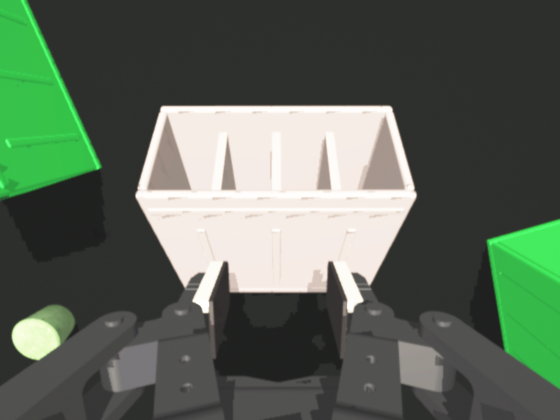

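The near outer wall now shows at rows 195–290, so it is well past the tipping point. Letting it settle.

{"fn": "drive_tool", "kwargs": {
  "series": [
    [[0,0,0.002],[0,0,0]],
    [[0,0,0.002],[0,0,0]],
    [[0,0,0.002],[0,0,0]]
  ]
}}

```text
time: 9.15
tool_pos: [0.4857, -0.1654, 0.0757]
tool_rot: [0.0, 0.999, -0.04, 0.0]
contact_force: [0.0, 0.1, 0.2]
gripper_width: 0.5
```

Run:
```python
from h import *
s=state();print(s["tool_pos"],s["contact_force"],s["gripper_width"],s["time"])
m=camera_model("wrist");im=grab_frame("wrist");cv2.imwrite("pics/wrist10.png",im[:,:,::-1])
```

```text
[ 0.48568133 -0.16541349  0.07570725] [0.04516772 0.13364957 0.24792074] 0.4997907330373731 9.15
```

View pics/wrist10.png

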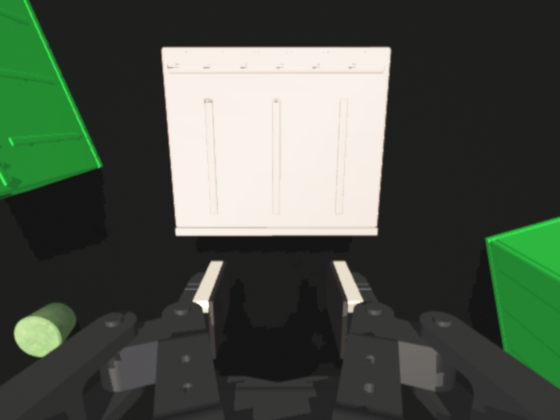

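The R crate lies on its far side. Now over to the L crate, passing high over the stopper.

{"fn": "drive_tool", "kwargs": {
  "series": [
    [[-0.02,0,0.04],[0,0,0]],
    [[-0.05,0.02,0.06],[0,0,2]],
    [[-0.07,0.06,0.06],[0,0,5]],
    [[-0.08,0.108,0.06],[0,0,8.3]],
    [[-0.08,0.156,0.06],[0,0,8.3]],
    [[-0.08,0.204,0.06],[0,0,8.3]],
    [[-0.08,0.252,0.06],[0,0,8.3]],
    [[-0.08,0.298,0.06],[0,0,8.3]]
  ]
}}

```text
time: 10.0
tool_pos: [0.4054, 0.1346, 0.136]
tool_rot: [-0.0, 0.999, 0.033, 0.001]
contact_force: [1.2, -1.3, -0.7]
gripper_width: 0.501
```

{"fn": "drive_tool", "kwargs": {
  "series": [
    [[0,0,-0.04],[0,0,0]],
    [[0,0,-0.084],[0,0,0]],
    [[0,0,-0.084],[0,0,0]],
    [[0,0,-0.084],[0,0,0]]
  ]
}}

```text
time: 10.4
tool_pos: [0.4052, 0.1324, 0.0516]
tool_rot: [0.0, 0.999, 0.033, -0.001]
contact_force: [0.0, -0.2, 0.7]
gripper_width: 0.498
```

Run:
```python
from h import *
s=state();print(s["tool_pos"],s["contact_force"],s["gripper_width"],s["time"])
m=camera_model("wrist");im=grab_frame("wrist");cv2.imwrite("pics/wrist11.png",im[:,:,::-1])
c=np.cos(.066);S=np.sin(.066)
print(proj(m,[[.475+c*a-S*b,.137+S*a+c*b,.096] for a in(-.028,.028) for b in(.056,-.056)]))
im=grab_frame("scene");cv2.imwrite("pics/scene11.png",cv2.resize(im[150:300,200:470],None,fx=2.9,fy=2.9)[:,:,::-1])
```

```text
[0.40522871 0.13243914 0.05155316] [ 0.04263703 -0.20087078  0.71883126] 0.4978297042718689 10.4
[[120.79404514 194.29542862]
 [436.72754594 194.31927313]
 [ 98.82157067  18.06113296]
 [459.03785382  18.03501064]]
```

View pics/wrist11.png

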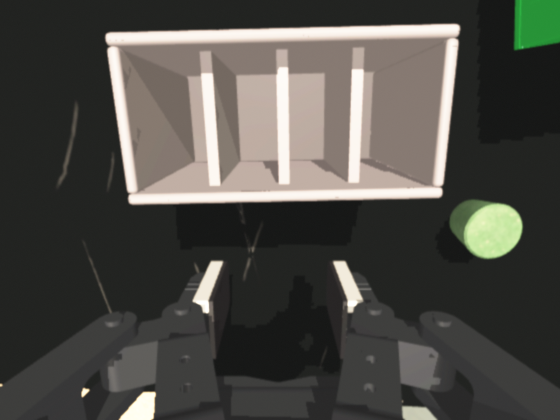

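View pics/scene11.png

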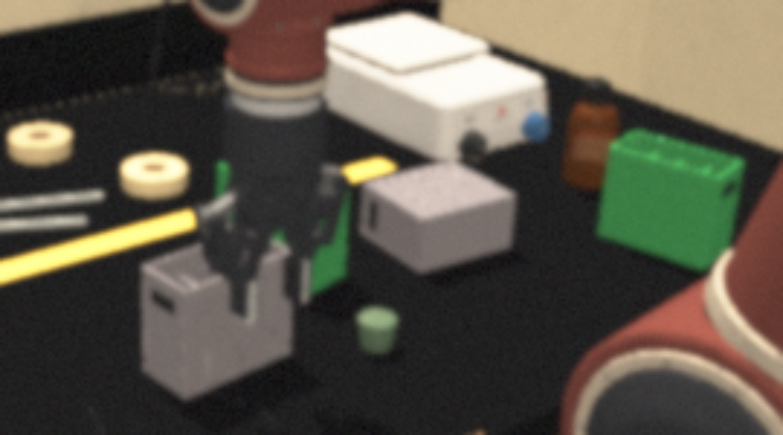

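The R crate's underside (scene px ~470,235) shows no orange, so L should be the stamped one. The L rim (131,199)–(440,192) implies yaw ≈0.088, so I'll turn 1.2°, shift slightly and tip.

{"fn": "drive_tool", "kwargs": {
  "series": [
    [[0.008,-0.002,0],[0,0,1.2]],
    [[0.018,-0.0015,0],[0,0,1.2]],
    [[0.026,-0.001,0],[0,0,1.2]],
    [[0.032,-0.0005,0.001],[0,0,1.2]],
    [[0.038,0,0.004],[0,0,1.2]],
    [[0.044,0.0005,0.008],[0,0,1.2]],
    [[0.05,0.001,0.011],[0,0,1.2]],
    [[0.05,0.001,0.011],[0,0,1.2]]
  ]
}}

```text
time: 11.3
tool_pos: [0.4571, 0.1337, 0.0635]
tool_rot: [-0.0, 0.999, 0.043, 0.001]
contact_force: [-0.1, 0.3, 1.4]
gripper_width: 0.502
```

Run:
```python
from h import *
s=state();print(s["tool_pos"],s["contact_force"],s["gripper_width"],s["time"])
m=camera_model("wrist");im=grab_frame("wrist");cv2.imwrite("pics/wrist12.png",im[:,:,::-1])
```

```text
[0.45708811 0.13373223 0.06347083] [-0.08449815  0.2738071   1.42018822] 0.5022019382382646 11.3
```

View pics/wrist12.png

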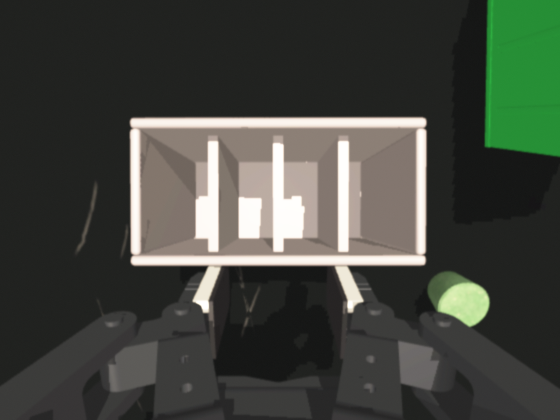

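Same picture as the R crate at this stage: rims equally wide, tilted about 13°, and now square. Continuing.

{"fn": "drive_tool", "kwargs": {
  "series": [
    [[0.007,0.0005,0.003],[0,0,0]],
    [[0.014,0.001,0.005],[0,0,0]],
    [[0.021,0.0015,0.007],[0,0,0]],
    [[0.028,0.002,0.008],[0,0,0]],
    [[0.035,0.0027,0.008],[0,0,0]],
    [[0.04,0.003,0.008],[0,0,0]],
    [[0.04,0.003,0.008],[0,0,0]],
    [[0.04,0.003,0.008],[0,0,0]]
  ]
}}

```text
time: 12.15
tool_pos: [0.4957, 0.1366, 0.0703]
tool_rot: [0.0, 0.999, 0.043, -0.0]
contact_force: [-0.1, 0.5, -0.2]
gripper_width: 0.5
```

{"fn": "drive_tool", "kwargs": {
  "series": [
    [[0,0,0.002],[0,0,0]],
    [[0,0,0.002],[0,0,0]],
    [[-0.03,-0.002,0.01],[0,0,0]],
    [[-0.07,-0.006,0.01],[0,0,0]],
    [[-0.11,-0.01,0.01],[0,0,0]],
    [[-0.13,-0.012,0.01],[0,0,0]],
    [[-0.13,-0.012,0.01],[0,0,0]]
  ]
}}

```text
time: 12.85
tool_pos: [0.3639, 0.1246, 0.08]
tool_rot: [-0.0, 0.999, 0.044, 0.0]
contact_force: [0.6, -1.4, 0.1]
gripper_width: 0.502
```

Run:
```python
from h import *
s=state();print(s["tool_pos"],s["contact_force"],s["gripper_width"],s["time"])
m=camera_model("wrist");im=grab_frame("wrist");cv2.imwrite("pics/wrist13.png",im[:,:,::-1])
im=grab_frame("scene");cv2.imwrite("pics/scene13.png",cv2.resize(im[150:300,200:470],None,fx=2.9,fy=2.9)[:,:,::-1])
for n in ("crate_a_rim","crate_a_heel"):
  for c in ("scene","wrist"): print(n,c,[(round(d["confidence"],2),d["location"].round(3) if hasattr(d["location"],"round") else d["location"]) for d in place_of(c,n)])
```

```text
[0.36388629 0.12457086 0.07996602] [ 0.63618701 -1.39553672  0.05935751] 0.5022530481292938 12.85
crate_a_rim scene [(0.61, [0.4925, -0.1678, -0.0025])]
crate_a_rim wrist []
crate_a_heel scene [(0.85, [0.5038, 0.1381, 0.0006])]
crate_a_heel wrist []
```

View pics/wrist13.png

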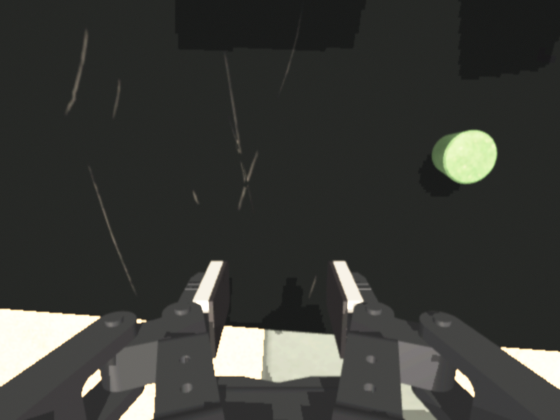

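View pics/scene13.png

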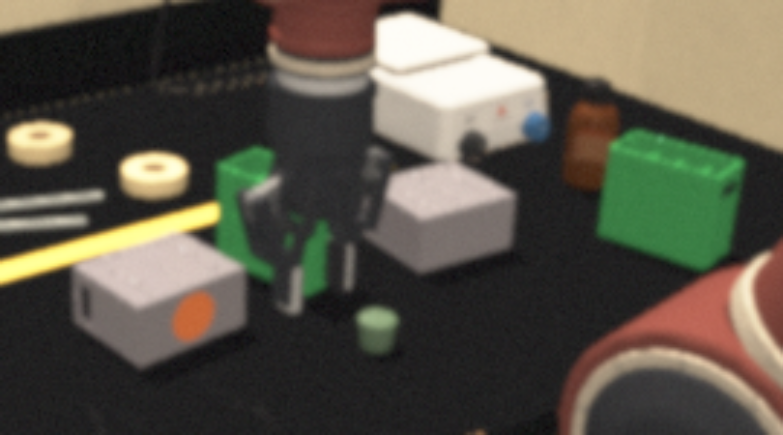

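The stamp is visible on L (scene px ~193,317 in the crop), and both crates lie on their far sides. Now fitting the lying crate precisely.

```bash
cat > fit.py <<'E'
from h import *
im=grab_frame("top");cv2.imwrite("pics/top_f.png",cv2.resize(im[150:300,180:430],None,fx=3,fy=3)[:,:,::-1])
mt=camera_model("top");ms=camera_model("scene");grab_frame("scene")
g={}
for c,m in (("top",mt),("scene",ms)):
    for d in masks_of(c,"crate_a"):
        k=d["pixels"];v,u=np.nonzero(k);p=unproj(m,[u.mean(),v.mean()],.03)[0]
        print(c,round(d["confidence"],2),p.round(3),k.sum())
        for n,(x,y) in dict(L=(.57,.14),R=(.55,-.17)).items():
            if abs(p[1]-y)<.06 and abs(p[0]-x)<.12: g.setdefault(n,[]).append((c,m,k.astype(float),p))
for n,l in g.items():
    for sel in ({"top"},{"top","scene"}):
        o=[(m,k) for c,m,k,p in l if c in sel]
        if o:
            r,f=fitbox(o,l[0][3][:2],(.112,.056),(-.048,.048))
            print(n,sel,r.round(4),"rim",(r[:2]+.048*np.array([np.cos(r[2]),np.sin(r[2])])).round(4),round(f,3))
E
python3 fit.py
```

```text
top 0.74 [ 0.415 -0.358  0.03 ] 932
top 0.71 [0.555 0.143 0.03 ] 1060
top 0.68 [ 0.588 -0.009  0.03 ] 730
scene 0.85 [ 0.621 -0.015  0.03 ] 651
scene 0.82 [ 0.437 -0.395  0.03 ] 1747
scene 0.77 [0.553 0.142 0.03 ] 2022
scene 0.77 [ 0.534 -0.174  0.03 ] 1366
L {'top'} [0.5546 0.1423 0.089 ] rim [0.6024 0.1466] 0.064
L {'top', 'scene'} [0.5554 0.1405 0.075 ] rim [0.6033 0.1441] 0.107
R {'top', 'scene'} [ 0.543  -0.1753 -0.0478] rim [ 0.5909 -0.1776] 0.109
```

View pics/top_f.png

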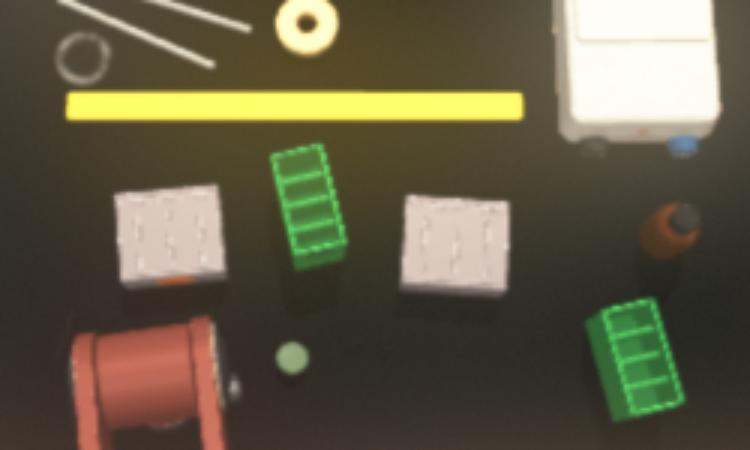

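Stamped crate rim is at (0.603, 0.145), yaw 0.085, and the tape centre at that y is x≈0.710, so the push is about 107 mm. Lowering behind the crate first.

{"fn": "drive_tool", "kwargs": {
  "series": [
    [[0.03,0.004,-0.03],[0,0,0]],
    [[0.07,0.008,-0.05],[0,0,0]],
    [[0.1,0.011,-0.065],[0,0,0]],
    [[0.105,0.0115,-0.075],[0,0,0]],
    [[0.105,0.0115,-0.075],[0,0,0]]
  ]
}}

```text
time: 13.85
tool_pos: [0.4697, 0.1358, 0.0037]
tool_rot: [0.0, 0.999, 0.043, -0.002]
contact_force: [-0.9, -0.3, -1.1]
gripper_width: 0.5
```

Run:
```python
from h import *
s=state();print(s["tool_pos"],s["contact_force"],s["gripper_width"],s["time"])
m=camera_model("wrist");im=grab_frame("wrist");cv2.imwrite("pics/wrist14.png",im[:,:,::-1])
im=grab_frame("scene");cv2.imwrite("pics/scene14.png",cv2.resize(im[180:300,200:360],None,fx=4.8,fy=4.8)[:,:,::-1])
```

```text
[0.46971489 0.13584435 0.0036815 ] [-0.94782716 -0.30930793 -1.05536991] 0.4997689128383516 13.85
```

View pics/wrist14.png

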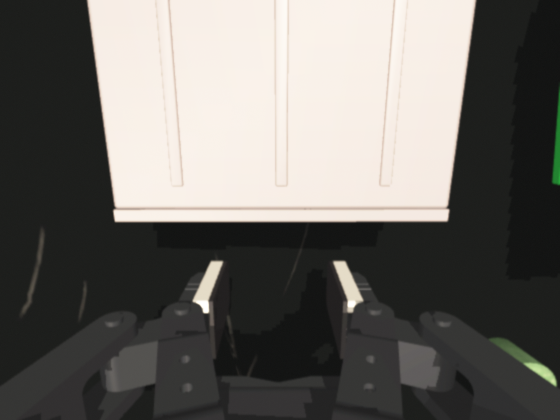

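View pics/scene14.png

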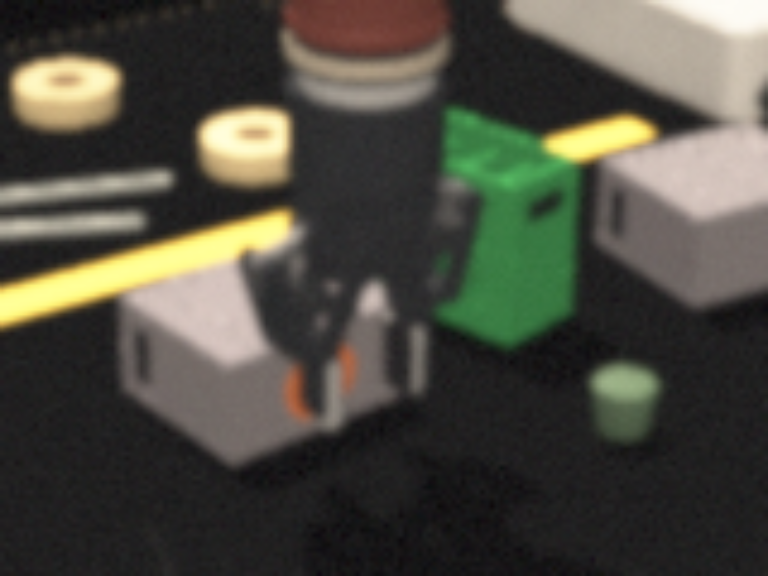

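Aligned: the underside edge is level at row 215 and centred at col 281. Pushing most of the way while easing the yaw toward square.

{"fn": "drive_tool", "kwargs": {
  "series": [
    [[0.014,0.001,-0.004],[0,0,0]],
    [[0.026,0.0015,-0.004],[0,0,0]],
    [[0.036,0.002,-0.004],[0,0,0]],
    [[0.048,0.0025,-0.004],[0,0,-0.5]],
    [[0.06,0.003,-0.004],[0,0,-1.2]],
    [[0.072,0.003,-0.004],[0,0,-2]],
    [[0.084,0.003,-0.004],[0,0,-3]],
    [[0.084,0.003,-0.004],[0,0,-3]]
  ]
}}

```text
time: 14.75
tool_pos: [0.5572, 0.139, 0.0021]
tool_rot: [-0.0, 1.0, 0.017, 0.001]
contact_force: [-0.1, 1.1, 0.8]
gripper_width: 0.501
```

```bash
python3 - <<'E'
from h import *
s=state();print(s["tool_pos"],s["contact_force"],s["gripper_width"],s["time"])
m=camera_model("wrist");im=grab_frame("wrist");cv2.imwrite("pics/wrist15.png",im[:,:,::-1])
E
python3 fit.py
```

```text
[0.5571692  0.13900889 0.00211357] [-0.14600509  1.09594672  0.84014826] 0.5007044858581583 14.75
top 0.96 [ 0.542 -0.169  0.03 ] 1115
top 0.96 [ 0.589 -0.008  0.03 ] 721
top 0.94 [ 0.415 -0.359  0.03 ] 857
top 0.44 [0.646 0.089 0.03 ] 66
scene 0.93 [ 0.477 -0.37   0.03 ] 409
scene 0.76 [ 0.612 -0.037  0.03 ] 1746
scene 0.68 [ 0.54  -0.171  0.03 ] 1484
scene 0.59 [0.606 0.159 0.03 ] 1124
R {'top'} [ 0.5411 -0.1687 -0.0734] rim [ 0.589  -0.1723] 0.033
R {'scene', 'top'} [ 0.5409 -0.1701 -0.084 ] rim [ 0.5887 -0.1741] 0.108
L {'top'} [0.6381 0.0833 0.3101] rim [0.6838 0.0979] 0.939
L {'scene', 'top'} [0.6209 0.1374 0.0124] rim [0.6689 0.138 ] 1.331
```

View pics/wrist15.png

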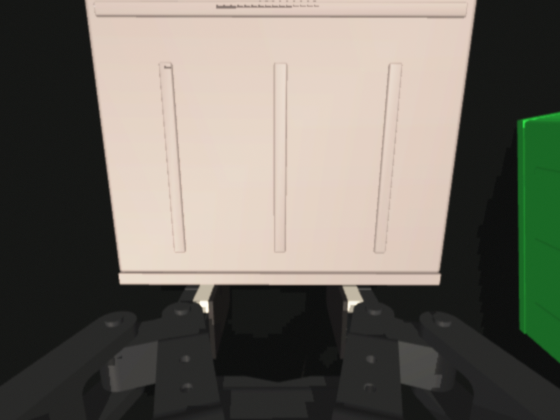

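View pics/top_f.png

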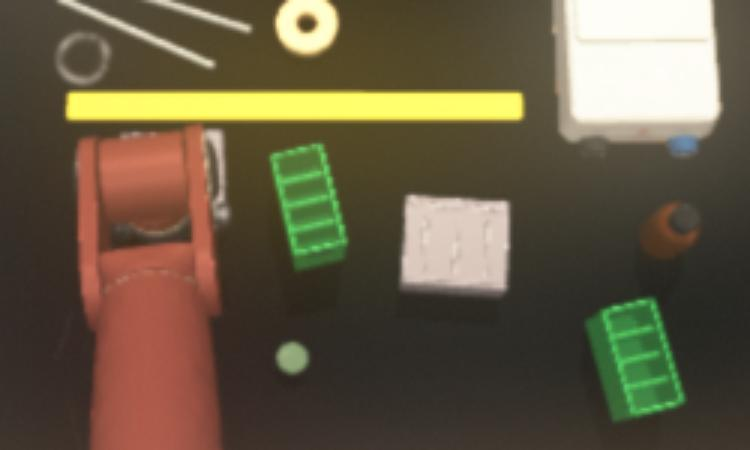

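Run:
```python
from h import *
m=camera_model("wrist")
for z in (.056,): print(unproj(m,[[119,285],[440,285],[86,1],[475,1]],z).round(4))
```

```text
[[0.5641 0.1953 0.056 ]
 [0.568  0.083  0.056 ]
 [0.6522 0.1969 0.056 ]
 [0.656  0.0872 0.056 ]]
```

Near edge is at x≈0.566, so the rim is at about 0.662. I'll push 45 mm more, then retreat and measure.

{"fn": "drive_tool", "kwargs": {
  "series": [
    [[0.01,0,0],[0,0,-0.5]],
    [[0.02,0,0],[0,0,-1]],
    [[0.03,0,0],[0,0,-1.5]],
    [[0.038,0,0],[0,0,-2]],
    [[0.045,0,0],[0,0,-2]],
    [[0.045,0,0],[0,0,-2]],
    [[0.045,0,0],[0,0,-2]]
  ]
}}

```text
time: 15.7
tool_pos: [0.6003, 0.1391, 0.0018]
tool_rot: [-0.0, 1.0, -0.0, 0.0]
contact_force: [0.2, -0.3, 0.3]
gripper_width: 0.495
```

{"fn": "drive_tool", "kwargs": {
  "series": [
    [[-0.03,0,0],[0,0,0]],
    [[-0.07,0,0.02],[0,0,0]],
    [[-0.11,0,0.06],[0,0,0]],
    [[-0.15,0,0.09],[0,0,0]],
    [[-0.19,0,0.12],[0,0,0]],
    [[-0.22,0,0.15],[0,0,0]],
    [[-0.22,0,0.15],[0,0,0]]
  ]
}}

```text
time: 16.4
tool_pos: [0.3805, 0.14, 0.1583]
tool_rot: [-0.001, 1.0, 0.001, 0.007]
contact_force: [1.3, -0.2, 0.8]
gripper_width: 0.499
```

```bash
sed -i 's/L=(.57,.14)/L=(.64,.14)/' fit.py; python3 fit.py
python3 - <<'E'
from h import *
s=state();print(s["tool_pos"],s["contact_force"],s["time"])
print([ (d["confidence"],d["location"]) for d in place_of("top","crate_a_rim")+place_of("scene","crate_a_rim")])
for n in ["stopper_green","reagent_1","timer","tape_roll"]: print(n,[d["location"] for d in place_of("top",n)][:1])
im=grab_frame("scene");cv2.imwrite("pics/scene16.png",cv2.resize(im[150:300,170:440],None,fx=2.9,fy=2.9)[:,:,::-1])
E
```

```text
top 0.81 [ 0.541 -0.169  0.03 ] 1069
top 0.78 [ 0.413 -0.361  0.03 ] 856
top 0.77 [0.664 0.139 0.03 ] 1117
top 0.71 [ 0.588 -0.008  0.03 ] 697
scene 0.85 [ 0.436 -0.395  0.03 ] 1660
scene 0.58 [ 0.596 -0.026  0.03 ] 1475
scene 0.57 [0.66  0.137 0.03 ] 1693
scene 0.56 [ 0.54  -0.172  0.03 ] 1404
scene 0.17 [0.456 0.386 0.03 ] 720
R {'top'} [ 0.5412 -0.1689 -0.0945] rim [ 0.5889 -0.1734] 0.062
R {'top', 'scene'} [ 0.5416 -0.1701 -0.0838] rim [ 0.5894 -0.1741] 0.164
L {'top'} [ 0.6631  0.1376 -0.0097] rim [0.7111 0.1371] 0.02
L {'top', 'scene'} [ 0.6629  0.1365 -0.0107] rim [0.7109 0.136 ] 0.074
[0.37949797 0.13895608 0.15054573] [-0.34896563 -0.32468017 -1.10358124] 16.6
[]
stopper_green [[0.4197, 0.0092, -0.0]]
reagent_1 []
timer [[0.4844, 0.3751, 0.0012]]
tape_roll [[0.8034, -0.0097, -0.0014]]
```

View pics/top_f.png

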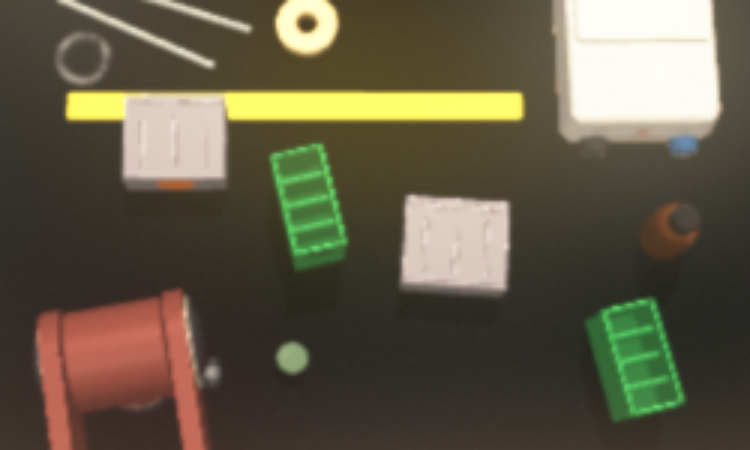

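View pics/scene16.png

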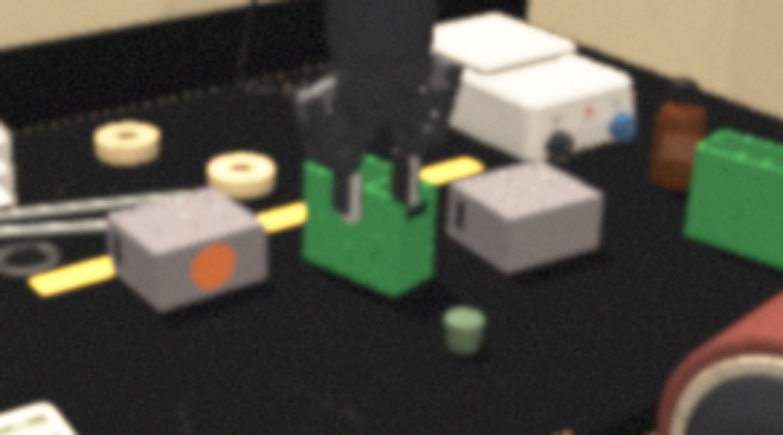

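The rim is at x≈0.711 against the tape centre at ≈0.710, yaw −0.01. The other crate has barely moved and the robot is clear of everything. Handing in.

```bash
python3 -c "
from plant import *
print(job_done(),state()['time'])"
```

```text
the job is handed in; nothing more can be done
the job is handed in; nothing more can be done
```

Both crates now lie on their far sides. The stamped one, the left crate, has its leading edge on the dispatch tape. I handed the job in after about 16.6 s; no verdict is reported.

**Last checks**
- **Stamped crate:** the leading edge measured x ≈ 0.711 against the tape's centre line at x ≈ 0.710. It is within about 0.02 rad of square, at y ≈ 0.137, well inside the tape's length.
- **Plain crate:** it lies where it fell, with its tipping edge about 5–10 mm from where it started.
- **Other things on the bench:** the stopper, timer and tape roll measured within about 6 mm of their first readings, which is near the measurement error. The network did not find the reagent bottle in the final check, but it looked unmoved in the pictures and the arm never worked near it.
- **Robot:** clear of everything at hand-in.

**What went wrong or disagreed**
- **Missed pushes:** my first two pushes at the right crate passed over its rim. The visible finger ends sat about 30 mm above the nominal TCP. I lowered the tool to allow for that, and both crates then tipped at the first contact.
- **Leading-edge check:** the network's own point for this edge returned nothing at the end. The edge position comes from my fit to the crate outlines, and the top-only and top-plus-scene fits agreed to under 1 mm in x.

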